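# Seat the intercom unit in the corner of its cradle and hold it there

### The arm

A 7-joint arm with a two-finger parallel gripper is mounted at the origin on the work surface. World frame = base frame: x ahead of the robot, y to its left, z up, the work surface at z = 0. Lengths are in m, angles in rad, forces in N, time in s.
With the tool pointing down it reaches from about 0.425 to 0.95 m from the base axis. Payload 4.7 kg.
Tool frame: the origin (TCP) lies midway between the tips of the shut fingers; the grasp point (between the pads) lies 19 mm behind it; z points along the fingers, y is the direction in which the jaws open and shut (so a half turn about z gives the same grasp; the last joint's range is limited). The gripper opens to 87 mm and grips with 3 to 60 N. Pads are 19 mm wide; open, the fingers measure 117 mm over their backs; the gripper's body (75 mm by 190 mm) begins 51 mm behind the grasp point.
Start: joints at [-1.199, 0.469, -0.049, 1.532, 0.024, 1.141, -0.082], TCP at [0.263, 0.622, 0.223] pointing down, gripper open.
Joint ranges: [-2.59, 2.59], [-0.33, 1.99], [-1.39, 1.29], [0.1, 2.45], [-1.04, 4.18], [0.21, 1.99], [-2.66, 2.66]. Speed limits (rad/s): [2.57, 2.57, 3.14, 3.14, 3.14, 3.14, 3.14].

### API

Orientations are given as a rotation vector (axis times angle).
In Python, from station import ctrl, capture, camera_info, order gives the robot as it stands. The module is installed in compiled form; this text tells all that it offers.
- The arm moves only by the tool apply_moves, never from a script. Its argument "plan" is a list of rows, each an object of numbers: "tx", "ty", "tz": the shift along the tool's x, y, z in m; "turn": the turn about the tool's z in degrees. A call has 1 to 5 rows; each row is the pose to reach, as a shift and turn from the pose commanded when the call began, along the tool's axes at that moment; what a row does not reach only later rows make up. A row lasts 1/8 s, in which the tool goes at most 62.5 mm and 10.7 degrees, less where a joint would pass 70% of its speed; a pose out of reach is approached as far as the arm can. A call with a gripper value outside its range is refused whole. "fingers" is the gripper command: -1 is shut, 1 is fully open, values between are in proportion, set as the call begins (left out, the last holds). The fingers move at their own pace and stop on an object; "grip_force" is the grip in N (left out, the last holds). Time passes only in rows, so rows that repeat a pose let the fingers close. It gives the time, the measured TCP pose, the force and the opening at its end, in the units of the state.
- ctrl.observe(): the state, without advancing time (a new reading comes with each control period).
- capture(name): name is "side" or "top"; returns (picture, depth): 480x640x3 uint8, red, green, blue; 480x640 float32, m along the optical axis (not along the pixel's ray), 0 where there is no reading.
- camera_info(name): a dict with "intrinsics" (3x3 intrinsics, pixels), "position" and "attitude" of the camera in the world. Camera axes: x right, y down, z forward; pixel columns grow to the right and rows downward; lengths in m; the calibration is good to about 2 mm. A picture is of the moment at which its call begins. camera_info takes no time and is no camera call.
- order.sign_off(): hands the job in, once; it reports no verdict.
The state is a dict: "time": time; "joints": joint angles; "qvel": joint speeds; "joint_torque": joint torques, N m; "tool_pos": TCP position; "eef_rot": TCP orientation; "force": force on the tool from outside, world axes, zero at the start; "moment": the same for the moment, N m; "grip_width": opening from 0.0 (shut) to 1.0 (fully open).
Only numpy, scipy, OpenCV 4.12 (cv2) and the standard library are available. Lean on these libraries where they do the work, as an engineer would, in place of code of your own. Each camera call takes 0.05 s, during which the arm holds its last target.

### The job

The intercom unit (the grey box with one round knob on top) is to be clamped into its metal cradle by a colleague: put it flat on the cradle plate with the knob end towards the open end, away from the end stop, and slide it into the corner until it is flush against both the end stop and the side stop. Finish while still holding it with the gripper fingers, pressed firmly against both stops at once, and do not shift the other loose things lying on the shelf.

Things in the scene. Friction and masses are not known exactly. Their poses are not given: they have to be found in the camera images.
- intercom_unit: Intercom unit: grey box 110 mm long (x), 60 wide (y), 55 high (z), about 0.4 kg, one round black knob (22 mm across, 14 high, 37 mm from the middle towards -x) on top, dark grille slots on the +x half of the top. Gripped across its 60 mm width. Origin: centre of the underside. It starts flat on the shelf, +x end roughly away from the robot, turned up to 1 rad either way.
- intercom_corner (a point): The lower corner of the intercom unit at its grille end (+x) and its +y side: 55 mm along +x and 30 mm along +y from the unit's origin, on the underside. Axes as the unit's.
- cradle: The fixed cradle: a flat smooth aluminium plate 180 x 130 mm (x, y) and 10 mm thick, screwed to the shelf at a place and yaw that vary. Two steel stop bars stand on it at right angles, at the far end (+x) and along the left side (+y); the other two sides are open. Origin: centre of the plate's underside, at shelf height. The unit slides easily on plate and stops (friction 0.2 to 0.3).
- cradle_corner (a point): Inside corner of the two stops, on the plate's upper face (10 mm above the shelf), 70 mm along +x and 50 mm along +y from the cradle's origin. Cradle's axes: +x points into the end stop, +y into the side stop. The seated unit's intercom_corner lies here, so the unit's centre is then 55 mm back along x and 30 mm back along y.
- end_stop: The far stop bar of the cradle, rigid smooth steel, 14 mm thick (x), 115 mm long (y); its top is 28 mm above the shelf, 18 mm above the plate. Its inner face looks to the cradle's -x. Origin: centre of its underside at shelf height.
- side_stop: The left stop bar of the cradle, rigid smooth steel, 134 mm long (x), 14 mm thick (y); its top is 28 mm above the shelf, 18 mm above the plate. Its inner face looks to the cradle's -y. Fingers on the unit's upper part pass over it. Origin: centre of its underside at shelf height.
- headset_unit: Bystander: the other grey box, 85 x 60 x 55 mm, with two low metal jack sockets on its top. Origin: centre of the underside. It and the intercom unit may have changed places.
- stapler: Bystander: grey steel stapler, 135 x 34 x 50 mm, x along its length. Origin: under its middle.
- protractor: Bystander: flat orange half-round protractor, 150 x 80 mm, 4 mm thick. Origin: under its middle.
- sunglasses: Bystander: folded tortoiseshell sunglasses standing on their rims, 140 mm wide (y), 30 mm deep, 50 mm high. Origin: under the bridge.
- mug: Bystander: white mug, 80 mm across, 90 mm high. Origin: centre of the underside.
- aircraft_model: Bystander: chrome aircraft model on a round black stand, 180 mm long, 170 mm span, about 150 mm high. Origin: centre of the stand's underside.
There are look-alikes about, which are no part of the job. Several things have the shape of the cradle; the one meant has the colours described above.

How it is judged:
At the end, for the whole second after the job is handed in: The intercom unit lies flat on the plate, its grille-end corner within 3 mm of the stops' inside corner in x, y and height, turned and tilted under 0.04 rad, at rest, pressing over 2 N on the end stop and over 2 N on the side stop, fingers still on it (over 1 N) (x of intercom_corner in the frame of cradle_corner between -0.003 and 0.003 m and y of intercom_corner in the frame of cradle_corner between -0.003 and 0.003 m and z of intercom_corner in the frame of cradle_corner between -0.003 and 0.003 m and angle between the x axis of intercom_unit and the x axis of cradle_corner, either way round below 0.04 rad and angle between intercom_unit's own z axis and vertical below 0.04 rad and contact force between intercom_unit and end_stop above 2 N and contact force between intercom_unit and side_stop above 2 N and contact force between the fingers and intercom_unit above 1 N and linear speed of intercom_unit below 0.01 m/s); the arm keeps its last pose, push and grip.
It fails at once if another loose thing is shifted by more than 25 mm (distance of any of headset_unit, stapler, protractor, sunglasses, mug, aircraft_model from where it was at the start of the episode above 0.025 m).
It also fails if it takes over 42 s, if anything falls off the work surface, if the arm or the gripper's body presses on something with over 40 N, if the wrist force passes 120 N, or if a joint passes its speed limit or range.

## Working session

There is one attempt and no reset: what is moved stays moved. The work goes in short steps, Python scripts to look and compute and a tool call to move; the robot and the scene stay as the last step left them, time stands still between calls to the robot, and variables do not carry over. Pictures are saved under pics/ and viewed, and the job is handed in when it is done.

Besides the shell and the picture viewer there is one more tool, called after ">>>" as name(argument=value, ...), one argument or row to a line, values as JSON. apply_moves: Moves the arm, as the interface text tells. Its arguments: {"type":"object","properties":{"plan":{"type":"array","items":{"type":"object","properties":{"tx":{"type":"number"},"ty":{"type":"number"},"tz":{"type":"number"},"turn":{"type":"number"}}}},"fingers":{"type":"number"},"grip_force":{"type":"number"}},"required":["plan"]}

```bash
mkdir -p pics
python3 - <<'E'
from station import ctrl,capture,camera_info
import cv2,numpy as np
print(ctrl.observe())
for n in("side","top"):
    p,d=capture(n); cv2.imwrite(f"pics/{n}0.png",p[:,:,::-1]); np.save(f"{n}0.npy",d); np.save(f"{n}0p.npy",p); print(n,camera_info(n))
E
```

```text
{'time': 0.0, 'joints': array([-1.1988947 ,  0.46944952, -0.04858294,  1.53371071,  0.02412688,
        1.14098775, -0.08231825]), 'qvel': array([-0.00069868, -0.00031261,  0.00118856, -0.00031087,  0.0008405 ,
        0.00085556,  0.00194819]), 'joint_torque': array([ 1.29704800e-03, -5.07984781e+01, -8.02355795e-02, -2.36150014e+01,
       -6.13286742e-02,  3.82238044e-02,  1.87073397e-04]), 'tool_pos': array([0.26312377, 0.62094467, 0.22148685]), 'eef_rot': array([-6.25291969e-01, -3.07843737e+00,  3.05837364e-03]), 'force': array([-0.12119879, -0.01203922, -0.1515595 ]), 'moment': array([ 0.02982555, -0.02599738, -0.03469976]), 'grip_width': 0.9990400299114145}
side {'intrinsics': array([[607.33750949,   0.        , 317.94580658],
       [  0.        , 607.33750949, 244.40082438],
       [  0.        ,   0.        ,   1.        ]]), 'position': array([-0.14066696, -1.14146482,  1.22072551]), 'attitude': array([-2.23243512,  0.57162761, -0.23342942])}
top {'intrinsics': array([[497.10437894,   0.        , 319.4935034 ],
       [  0.        , 497.10437894, 242.00200223],
       [  0.        ,   0.        ,   1.        ]]), 'position': array([0.15328586, 0.01520189, 1.48045534]), 'attitude': array([-2.09791405,  2.12590682, -0.19930225])}
```

View pics/side0.png

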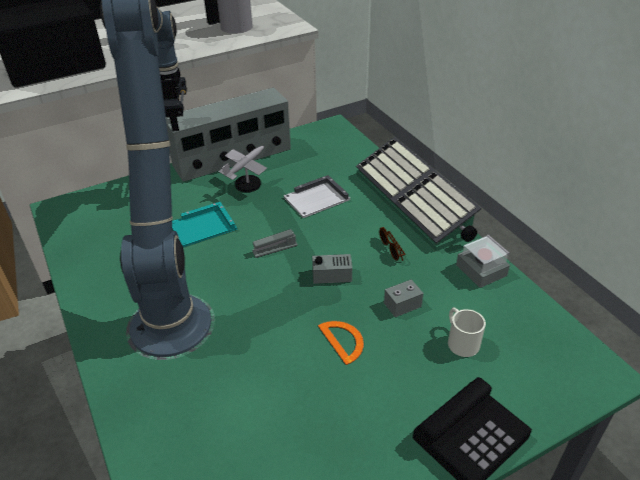

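View pics/top0.png

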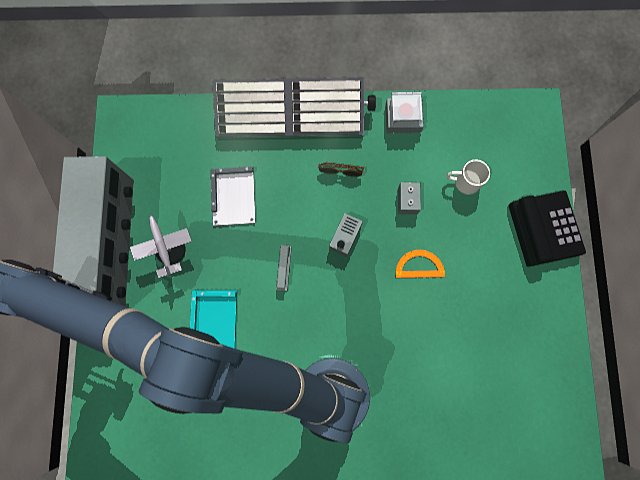

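The side view shows the grey box with a knob at (332,268), the two-jack headset unit at (403,297), an aluminium tray with dark stops at (317,197) and a cyan tray at (205,224). In the top view they are at (345,233), (409,198), (233,197) and (215,318). Two things could be the cradle, the aluminium one and the cyan one. The aluminium plate with steel bars fits the description. I'll confirm with enlarged crops.

Run:
```python
import cv2,numpy as np
t=cv2.imread("pics/top0.png"); s=cv2.imread("pics/side0.png")
a=cv2.resize(t[155:240,195:275],None,fx=5,fy=5,interpolation=cv2.INTER_CUBIC)
b=cv2.resize(t[200:280,310:380],None,fx=5,fy=5,interpolation=cv2.INTER_CUBIC)
h=425
im=np.zeros((h,800,3),np.uint8); im[:,:400]=a; im[:400,410:760]=b
cv2.imwrite("pics/crop1.png",im)
c=cv2.resize(s[165:225,270:360],None,fx=4.4,fy=4.4,interpolation=cv2.INTER_CUBIC);d=cv2.resize(s[240:300,295:385],None,fx=4.4,fy=4.4,interpolation=cv2.INTER_CUBIC)
cv2.imwrite("pics/crop2.png",np.hstack([c,d]))
```

```text
(no output)
```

View pics/crop1.png

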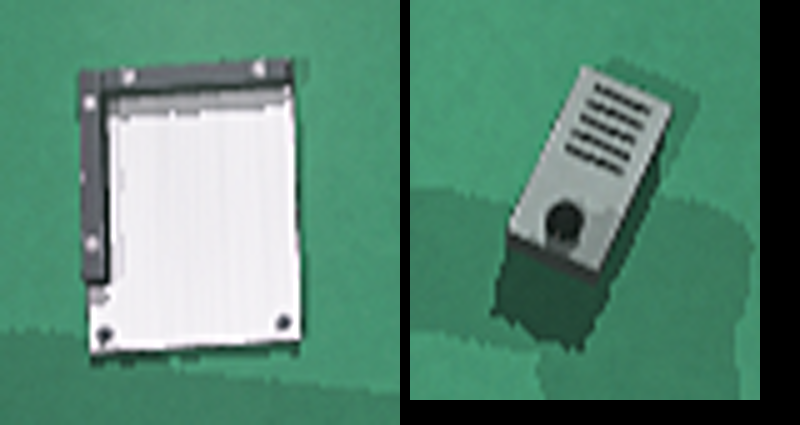

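View pics/crop2.png

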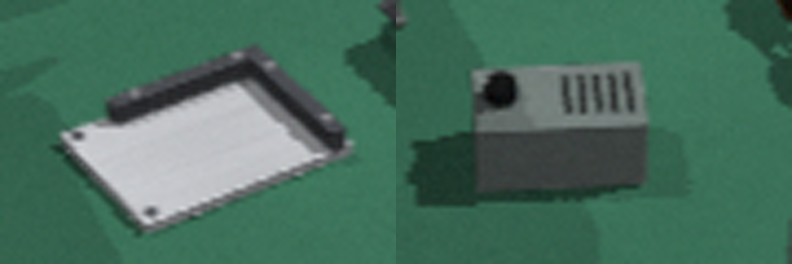

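Crops confirm the white aluminium plate with dark steel bars at the far end and left side is the cradle, and the box with one knob and grille slots is the intercom. The intercom's knob is at its near end, already on the cradle's open side. Next I'll measure poses.

```bash
cat > h.py <<'E'
import numpy as np,cv2
from scipy.spatial.transform import Rotation as R
from station import ctrl,capture,camera_info
def cam(n):
    c=camera_info(n); return c["intrinsics"],np.array(c["position"]),R.from_rotvec(c["attitude"]).as_matrix()
def ray(n,uv,z):
    K,p,A=cam(n); uv=np.atleast_2d(uv).astype(float)
    d=np.c_[uv,np.ones(len(uv))]@np.linalg.inv(K).T@A.T
    return p+d*((z-p[2])/d[:,2])[:,None]
def proj(n,X):
    K,p,A=cam(n); c=(np.atleast_2d(X)-p)@A; q=c@K.T; return q[:,:2]/q[:,2:]
def cloud(n,d):
    K,p,A=cam(n); v,u=np.mgrid[:480,:640]; q=np.stack([u,v,np.ones_like(u)],-1)@np.linalg.inv(K).T*d[...,None]
    return q@A.T+p
E
python3 - <<'E'
from h import *
np.set_printoptions(precision=4,suppress=True)
for n,box,cb in(("top",(300,200,390,280),(200,160,265,235)),("side",(300,240,365,300),(275,170,360,225))):
    p=np.load(n+"0p.npy");d=np.load(n+"0.npy");P=cloud(n,d);hsv=cv2.cvtColor(p,cv2.COLOR_RGB2HSV)
    x0,y0,x1,y1=box
    # top face of unit
    m=np.zeros((480,640),np.uint8)
    sub=(P[...,2]>.045)&(P[...,2]<.08)
    g=(hsv[...,1]<60)
    m[y0:y1,x0:x1]=(sub)[y0:y1,x0:x1]*255
    m2=np.zeros_like(m); br=(hsv[...,1]<60)&(hsv[...,2]>115); m2[y0:y1,x0:x1]=br[y0:y1,x0:x1]*255
    for nm,mm,z in(("depth",m,.055),("col",m2,.055)):
        c=max(cv2.findContours(mm,cv2.RETR_EXTERNAL,cv2.CHAIN_APPROX_NONE)[0],key=cv2.contourArea)
        w=ray(n,c[:,0,:],z)[:,:2]
        r=cv2.minAreaRect((w*1000).astype(np.float32)); print(n,nm,r, np.median(P[mm>0][:,2]))
    # cradle
    x0,y0,x1,y1=cb
    m=np.zeros((480,640),np.uint8); br=(hsv[...,1]<60)&(hsv[...,2]>160); m[y0:y1,x0:x1]=br[y0:y1,x0:x1]*255
    c=max(cv2.findContours(m,cv2.RETR_EXTERNAL,cv2.CHAIN_APPROX_NONE)[0],key=cv2.contourArea)
    w=ray(n,c[:,0,:],.010)[:,:2]; print(n,"plate",cv2.minAreaRect((w*1000).astype(np.float32)))
    nb=np.zeros_like(m); ng=((hsv[...,1]<90)); nb[y0:y1,x0:x1]=ng[y0:y1,x0:x1]*255
    c=max(cv2.findContours(nb,cv2.RETR_EXTERNAL,cv2.CHAIN_APPROX_NONE)[0],key=cv2.contourArea)
    w=ray(n,c[:,0,:],.010)[:,:2]; print(n,"all@10",cv2.minAreaRect((w*1000).astype(np.float32)))
    w=ray(n,c[:,0,:],.028)[:,:2]; print(n,"all@28",cv2.minAreaRect((w*1000).astype(np.float32)), cv2.approxPolyDP(c,3,True)[:,0].tolist(), (cv2.approxPolyDP((w[:,None]*1000).astype(np.float32),6,True)[:,0]).tolist())
    q=P[y0:y1,x0:x1].reshape(-1,3); print(np.histogram(q[:,2],bins=np.arange(-.006,.044,.004)))
E
```

```text
top depth ((463.75360107421875, -47.53174591064453), (59.89936065673828, 111.37199401855469), 64.31977081298828) 0.05403796526948146
top col ((466.4500427246094, -47.94325256347656), (58.61774444580078, 109.22828674316406), 64.32083892822266) 0.05372026697303933
top plate ((591.650146484375, 292.59307861328125), (163.2610321044922, 126.18869018554688), 1.7390666007995605)
top all@10 ((600.2835693359375, 296.18212890625), (184.7324981689453, 133.4755096435547), 2.8420941829681396)
top all@28 ((594.8118896484375, 292.74261474609375), (182.47120666503906, 131.8416290283203), 2.8420865535736084) [[252, 166], [211, 169], [213, 225], [255, 222]] [[688.0448608398438, 234.22415161132812], [680.3973388671875, 360.5794372558594], [503.02587890625, 349.0203857421875], [510.4162292480469, 222.5508575439453]]
(array([ 771, 1080,  737,  909,  628,  150,   52,  123,  178,   55,    4,
          0]), array([-0.006, -0.002,  0.002,  0.006,  0.01 ,  0.014,  0.018,  0.022,
        0.026,  0.03 ,  0.034,  0.038,  0.042]))
side depth ((461.6369323730469, -53.8396110534668), (70.54248046875, 109.4898300170
[... 347 characters left out ...]
2593994140625, 162.54981994628906), 2.980720043182373)
side all@28 ((588.4381103515625, 278.551513671875), (192.12643432617188, 160.1331787109375), 2.9807186126708984) [[350, 197], [328, 175], [283, 195], [302, 217]] [[679.7057495117188, 358.9925842285156], [547.7906494140625, 354.46307373046875], [532.4296875, 331.1029968261719], [496.5447692871094, 332.5869140625], [498.36285400390625, 199.50286865234375], [676.1932983398438, 205.46876525878906], [684.237548828125, 231.9929656982422]]
(array([1029, 1357,  666,  591,  365,  112,   68,  101,   91,   33,    4,
          0]), array([-0.006, -0.002,  0.002,  0.006,  0.01 ,  0.014,  0.018,  0.022,
        0.026,  0.03 ,  0.034,  0.038,  0.042]))
```

Run:
```python
from h import *
np.set_printoptions(precision=4,suppress=True)
g0=np.array([.6,.297]);yaw0=np.radians(3)
def fit(n,gray,a,b,z,off,sgn=None):
    # a,b cradle-frame endpoints, normal scanning
    c,s=np.cos(yaw0),np.sin(yaw0);M=np.array([[c,-s],[s,c]])
    t=np.array(b)-a; t=t/np.linalg.norm(t); nn=np.array([-t[1],t[0]])
    pts=[]
    ks=np.arange(-off,off+.0001,.0005)
    for f in np.linspace(.12,.88,25):
        q=np.array(a)+(np.array(b)-a)*f+ks[:,None]*nn
        w=q@M.T+g0; uv=proj(n,np.c_[w,np.full(len(w),z)]).astype(np.float32)
        v=cv2.remap(gray,uv[:,:1],uv[:,1:],cv2.INTER_LINEAR)[:,0].astype(float)
        v=cv2.GaussianBlur(v[None],(0,0),3)[0]
        gr=np.gradient(v); 
        if sgn: gr=gr*sgn
        else: gr=abs(gr)
        gr[:5]=gr[-5:]=0
        i=gr.argmax(); 
        w_=np.clip(gr[max(0,i-5):i+6],0,None); k=(ks[max(0,i-5):i+6]*w_).sum()/w_.sum()
        pts.append(w[i]+(k-ks[i])*(M@nn))
    pts=np.array(pts,np.float32)
    vx,vy,x,y=cv2.fitLine(pts,cv2.DIST_HUBER,0,.001,.001).ravel()
    L=np.array([vx,vy]); 
    if L@(M@t)<0:L=-L
    N=np.array([-L[1],L[0]]); res=(pts-[x,y])@N
    ang=np.degrees(np.arctan2(L[1],L[0])-np.arctan2(t[1],t[0]))
    # offset of line at mid in cradle frame
    off=((np.array([x,y])-g0)@M)@nn - np.array(a)@nn
    return ang,off*1000,np.std(res)*1000
for n in("top","side"):
    G=cv2.cvtColor(np.load(n+"0p.npy"),cv2.COLOR_RGB2HSV)[...,1].astype(np.float32) # saturation
    V=cv2.cvtColor(np.load(n+"0p.npy"),cv2.COLOR_RGB2GRAY).astype(np.float32)
    print(n,"right plate sat",fit(n,G,(-.09,-.065),(.08,-.065),.010,.012))
    print(n,"near plate sat",fit(n,G,(-.09,-.065),(-.09,.065),.010,.012))
    print(n,"side stop inner top gray",fit(n,V,(-.06,.050),(.068,.050),.028,.009))
    print(n,"end stop inner top gray",fit(n,V,(.07,-.06),(.07,.045),.028,.009))
    print(n,"side stop outer top sat",fit(n,G,(-.06,.064),(.08,.064),.028,.01))
    print(n,"end stop outer top sat",fit(n,G,(.084,-.05),(.084,.064),.028,.01))
```

```text
top right plate sat (np.float64(2.6881502945659252), np.float64(-2.3013280046585702), np.float32(0.53827506))
top near plate sat (np.float64(3.169353713336654), np.float64(1.631528608411967), np.float32(0.51388764))
top side stop inner top gray (np.float64(2.8031049396181786), np.float64(-5.310959162353121), np.float32(0.13183211))
top end stop inner top gray (np.float64(2.8787496547201217), np.float64(4.725004378372629), np.float32(2.7325675))
top side stop outer top sat (np.float64(2.049243940875766), np.float64(-1.8891133782703156), np.float32(0.53302836))
top end stop outer top sat (np.float64(2.868197012452452), np.float64(-0.45581692363821924), np.float32(0.46586195))
side right plate sat (np.float64(3.012998787246786), np.float64(-8.542113477014778), np.float32(0.13647665))
side near plate sat (np.float64(3.71380858264588), np.float64(6.692305644768762), np.float32(0.4190287))
side side stop inner top gray (np.float64(2.1277473604315422), np.float64(-3.4507078734920467), np.float32(0.9246358))
side end stop inner top gray (np.float64(3.7149492242372726), np.float64(0.5904582504348971), np.float32(0.9992925))
side side stop outer top sat (np.float64(2.6894847427750164), np.float64(-3.4082530903775874), np.float32(0.6070274))
side end stop outer top sat (np.float64(2.8906956555784737), np.float64(0.9820536390885981), np.float32(0.44737223))
```

Run:
```python
from h import *
np.set_printoptions(precision=4,suppress=True)
s=ctrl.observe(); M=R.from_rotvec(s["eef_rot"]).as_matrix(); print(s["time"],s["tool_pos"]);print(M)
print("tool y yaw",np.degrees(np.arctan2(M[1,1],M[0,1])),"x yaw",np.degrees(np.arctan2(M[1,0],M[0,0])))
for nm,uv,z in(("aircraft stand",(172,255),.02),("wingtip R",(190,233),.12),("wing L",(132,258),.12),("nose",(152,217),.12),("tail",(178,272),.12),("stapler",(284,268),.05),("headset",(409,198),.055),("glasses",(341,170),.05)): print(nm,ray("top",uv,z)[0])
```

```text
0.1 [0.2631 0.621  0.2216]
[[-0.9208  0.3901 -0.0006]
 [ 0.3901  0.9208 -0.0016]
 [-0.0001 -0.0017 -1.    ]]
tool y yaw 67.03833815098031 x yaw 157.03834322349786
aircraft stand [0.4145 0.4711 0.02  ]
wingtip R [0.4587 0.392  0.12  ]
wing L [0.3897 0.5513 0.12  ]
nose [0.5067 0.5018 0.12  ]
tail [0.3486 0.421  0.12  ]
stapler [0.3661 0.1331 0.05  ]
headset [ 0.5703 -0.2387  0.055 ]
glasses [ 0.6628 -0.0387  0.05  ]
```

>>> apply_moves(
  plan=[
    {"tx": -0.052, "ty": -0.028, "tz": -0.015},
    {"tx": -0.102, "ty": -0.056, "tz": -0.03},
    {"tx": -0.152, "ty": -0.084, "tz": -0.03},
    {"tx": -0.201, "ty": -0.111, "tz": -0.03},
    {"tx": -0.244, "ty": -0.148, "tz": -0.03},
  ],
  fingers=1,
)

```text
$.plan[0]: bad value
```

>>> apply_moves(
  plan=[
    {"tx": -0.052, "ty": -0.028, "tz": -0.015, "turn": 0},
    {"tx": -0.102, "ty": -0.056, "tz": -0.03, "turn": 0},
    {"tx": -0.152, "ty": -0.084, "tz": -0.03, "turn": 0},
    {"tx": -0.201, "ty": -0.111, "tz": -0.03, "turn": 0},
    {"tx": -0.244, "ty": -0.148, "tz": -0.03, "turn": 2.7},
  ],
  fingers=1,
)

```text
time: 0.72
tool_pos: [0.4315, 0.3883, 0.2521]
eef_rot: [0.701, 3.062, -0.0]
force: [0.2, -0.3, -0.3]
grip_width: 1.002
```

>>> apply_moves(
  plan=[
    {"tx": -0.03, "ty": -0.052, "tz": 0, "turn": 0},
    {"tx": -0.06, "ty": -0.104, "tz": 0, "turn": 0},
    {"tx": -0.09, "ty": -0.155, "tz": 0, "turn": 0},
    {"tx": -0.12, "ty": -0.207, "tz": 0, "turn": 0},
    {"tx": -0.151, "ty": -0.259, "tz": 0, "turn": 0},
  ],
)

```text
time: 1.35
tool_pos: [0.4538, 0.0893, 0.2524]
eef_rot: [0.697, 3.063, 0.0]
force: [1.4, 1.8, 0.0]
grip_width: 1.0
```

>>> apply_moves(
  plan=[
    {"tx": -0.035, "ty": -0.06, "tz": 0, "turn": 0},
    {"tx": -0.07, "ty": -0.119, "tz": 0.02, "turn": 0},
    {"tx": -0.07, "ty": -0.119, "tz": 0.07, "turn": 0},
    {"tx": -0.07, "ty": -0.119, "tz": 0.12, "turn": 0},
    {"tx": -0.07, "ty": -0.119, "tz": 0.12, "turn": 0},
  ],
)

```text
time: 1.98
tool_pos: [0.4625, -0.0465, 0.1297]
eef_rot: [-0.697, -3.055, 0.004]
force: [0.4, 0.6, 0.3]
grip_width: 0.999
```

>>> apply_moves(
  plan=[
    {"tx": -0.003, "ty": 0, "tz": 0.04, "turn": 0},
    {"tx": -0.003, "ty": 0, "tz": 0.075, "turn": 0},
    {"tx": -0.003, "ty": 0, "tz": 0.104, "turn": 0},
    {"tx": -0.003, "ty": 0, "tz": 0.104, "turn": 0},
  ],
)

```text
time: 2.48
tool_pos: [0.4686, -0.0471, 0.0287]
eef_rot: [-0.696, -3.062, -0.0]
force: [0.2, -0.1, 1.1]
grip_width: 0.998
```

Run:
```python
from h import *
s=ctrl.observe();print(s["tool_pos"],s["force"])
p,d=capture("side");q,d2=capture("top")
a=cv2.resize(p[200:320,270:400],None,fx=3,fy=3);b=cv2.resize(q[160:280,290:420],None,fx=3,fy=3)
cv2.imwrite("pics/g1.png",np.hstack([a,b])[:,:,::-1])
```

```text
[ 0.4686323  -0.04711709  0.02874692] [ 0.15829621 -0.09893196  1.12142687]
```

View pics/g1.png

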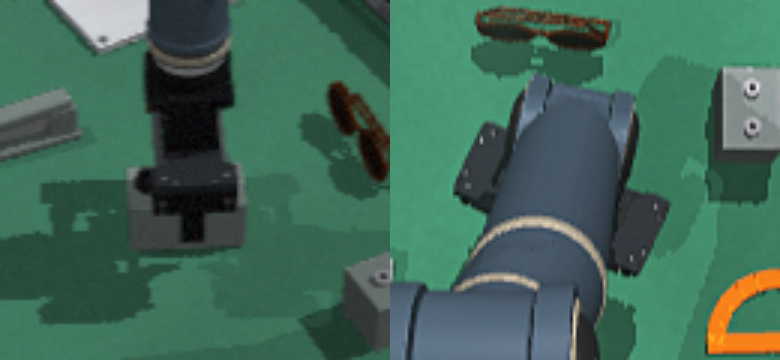

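The side crop shows the near finger centred on the intercom's long face at about (192,210), with the body clear of the knob. The bystanders are untouched, so I'm closing.

>>> apply_moves(
  plan=[
    {"tx": 0, "ty": 0, "tz": 0, "turn": 0},
    {"tx": 0, "ty": 0, "tz": 0, "turn": 0},
    {"tx": 0, "ty": 0, "tz": 0, "turn": 0},
    {"tx": 0, "ty": 0, "tz": 0, "turn": 0},
    {"tx": 0, "ty": 0, "tz": 0, "turn": 0},
  ],
  fingers=-1,
  grip_force=30,
)

```text
time: 3.2
tool_pos: [0.4685, -0.0479, 0.0289]
eef_rot: [0.698, 3.063, 0.0]
force: [-1.6, -1.2, 5.9]
grip_width: 0.688
```

>>> apply_moves(
  plan=[
    {"tx": 0, "ty": 0, "tz": -0.02, "turn": 0},
    {"tx": 0, "ty": 0, "tz": -0.06, "turn": 0},
    {"tx": 0, "ty": 0, "tz": -0.1, "turn": 0},
    {"tx": 0, "ty": 0, "tz": -0.1, "turn": 0},
  ],
)

```text
time: 3.7
tool_pos: [0.4702, -0.0476, 0.1305]
eef_rot: [0.696, 3.058, 0.003]
force: [1.0, 0.8, -4.2]
grip_width: 0.685
```

Run:
```python
from h import *
s=ctrl.observe();print(s["time"],s["tool_pos"],s["eef_rot"],s["force"],s["moment"],s["grip_width"])
p,d=capture("side")
cv2.imwrite("pics/g2.png",cv2.resize(p[180:320,260:420],None,fx=4,fy=4)[:,:,::-1])
```

```text
3.7 [ 0.47015524 -0.04757958  0.13048276] [6.96371264e-01 3.05809430e+00 2.92916595e-03] [ 1.04671668  0.8027298  -4.18247307] [ 0.00241949 -0.03867564 -0.0601659 ] 0.684973105738411
```

View pics/g2.png

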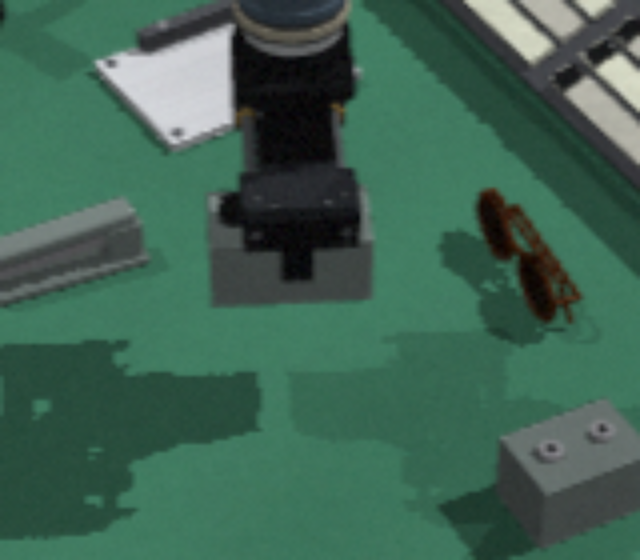

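>>> apply_moves(
  plan=[
    {"tx": 0.004, "ty": 0.05, "tz": 0, "turn": -5},
    {"tx": 0.009, "ty": 0.104, "tz": 0, "turn": -11},
    {"tx": 0.014, "ty": 0.158, "tz": 0, "turn": -17},
    {"tx": 0.019, "ty": 0.212, "tz": 0, "turn": -23},
    {"tx": 0.024, "ty": 0.266, "tz": 0, "turn": -28.6},
  ],
)

```text
time: 4.38
tool_pos: [0.5607, 0.2036, 0.1256]
eef_rot: [0.086, -3.136, 0.002]
force: [1.1, -0.8, -2.7]
grip_width: 0.683
```

```bash
cat > st.py <<'E'
from h import *
np.set_printoptions(precision=4,suppress=True)
def st():
    s=ctrl.observe(); M=R.from_rotvec(s["eef_rot"]).as_matrix()
    c=np.radians(2.9);C=np.array([[np.cos(c),np.sin(c)],[-np.sin(c),np.cos(c)]])
    print(round(s["time"],2),s["tool_pos"],"yawy",np.degrees(np.arctan2(M[1,1],M[0,1])),"tilt",M[:2,2],"F",s["force"],"Fcradle",C@s["force"][:2],"M",s["moment"],s["grip_width"])
    return s,M
E
python3 - <<'E'
from st import *
s,M=st(); print(M.T@(np.array([.6023,.2996,.13])-s["tool_pos"]))
E
```

```text
4.38 [0.5607 0.2036 0.1256] yawy 93.12426225921011 tilt [-0.0047 -0.0017] F [ 1.1287 -0.8421 -2.7235] Fcradle [ 1.0847 -0.8981] M [ 0.0335 -0.1181 -0.0067] 0.6833327314885016
[-0.0467  0.0936 -0.0048]
```

>>> apply_moves(
  plan=[
    {"tx": -0.02, "ty": 0.04, "tz": 0, "turn": 0},
    {"tx": -0.04, "ty": 0.08, "tz": 0, "turn": 0},
    {"tx": -0.046, "ty": 0.092, "tz": 0, "turn": 0},
    {"tx": -0.046, "ty": 0.092, "tz": 0.03, "turn": 0},
    {"tx": -0.046, "ty": 0.092, "tz": 0.03, "turn": 0},
  ],
)

```text
time: 5.0
tool_pos: [0.5999, 0.2944, 0.0937]
eef_rot: [0.079, -3.131, 0.008]
force: [-0.7, -0.1, -3.8]
grip_width: 0.684
```

Run:
```python
from st import *
p,d=capture("side");q,d2=capture("top")
s,M=st()
a=cv2.resize(p[120:240,250:380],None,fx=3,fy=3);b=cv2.resize(q[140:260,170:300],None,fx=3,fy=3)
cv2.imwrite("pics/g3.png",np.hstack([a,b])[:,:,::-1])
```

```text
5.1 [0.6026 0.2955 0.0974] yawy 92.87500574223374 tilt [-0.0024 -0.0016] F [ 1.0861  0.6128 -2.9515] Fcradle [1.1157 0.557 ] M [ 0.0667 -0.0075 -0.0246] 0.6846782077509723
```

View pics/g3.png

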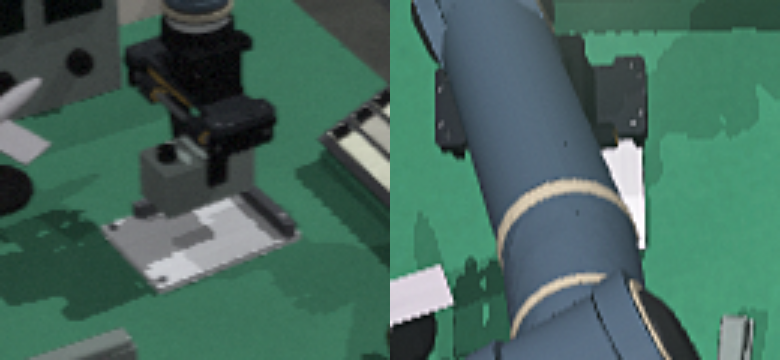

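Run:
```python
from st import *
# project expected corners of held unit: centre = TCP - .003 along x
y=np.radians(2.9);M=np.array([[np.cos(y),-np.sin(y)],[np.sin(y),np.cos(y)]])
c=np.array([.6026,.2955])+M@[-.003,0]
p=cv2.imread("pics/g3.png")[:360,:390].copy()
for zz in(.0685,.1235):
  for k in((-.055,-.03),(.055,-.03),(-.055,.03),(.055,.03)):
    uv=proj("side",np.r_[c+M@k,zz])[0]; w=((uv-[250,120])*3+1).astype(int); cv2.circle(p,tuple(map(int,w)),3,(0,0,255),1)
for k in((.07,.05),(.07,-.06),(-.06,.05)):
    w=((proj("side",np.r_[np.array([.5995,.2945])+M@k,.028])[0]-[250,120])*3+1).astype(int); cv2.circle(p,tuple(map(int,w)),3,(255,0,255),1)
cv2.imwrite("pics/g4.png",cv2.resize(p,None,fx=1.6,fy=1.6))
```

```text
(no output)
```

View pics/g4.png

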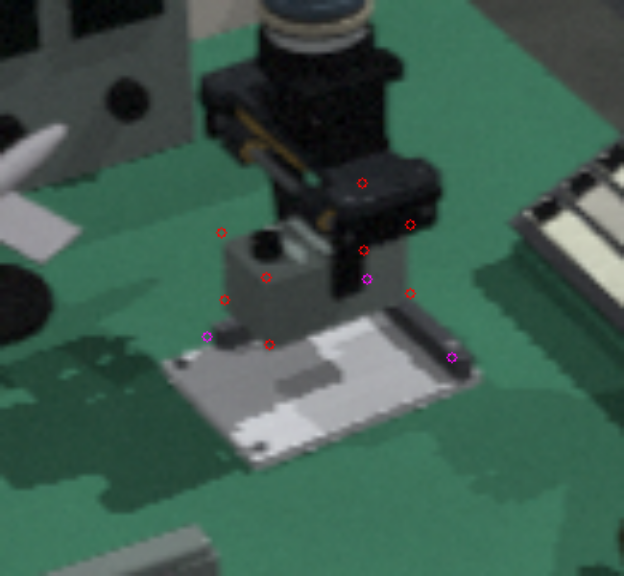

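Side view: the held unit's bottom corners (266,343) and (406,293) match the prediction within about one camera pixel. It is over the plate and clear of both stops. Lowering now.

>>> apply_moves(
  plan=[
    {"tx": 0, "ty": 0, "tz": 0.025, "turn": 0},
    {"tx": 0, "ty": 0, "tz": 0.045, "turn": 0},
    {"tx": 0, "ty": 0, "tz": 0.052, "turn": 0},
    {"tx": 0, "ty": 0, "tz": 0.052, "turn": 0},
    {"tx": 0, "ty": 0, "tz": 0.052, "turn": 0},
  ],
)

```text
time: 5.72
tool_pos: [0.604, 0.2971, 0.0475]
eef_rot: [-0.08, 3.139, 0.001]
force: [0.3, 0.3, -2.7]
grip_width: 0.687
```

Run:
```python
from st import *
st()
```

```text
5.72 [0.604  0.2971 0.0475] yawy 92.93277417087286 tilt [0.0016 0.0009] F [ 0.3212  0.2843 -2.6743] Fcradle [0.3352 0.2677] M [ 0.0162 -0.0218  0.0539] 0.6873951347736078
```

>>> apply_moves(
  plan=[
    {"tx": 0, "ty": 0, "tz": 0.003, "turn": 0},
    {"tx": 0, "ty": 0, "tz": 0.006, "turn": 0},
    {"tx": 0, "ty": 0, "tz": 0.007, "turn": 0},
    {"tx": 0, "ty": 0, "tz": 0.007, "turn": 0},
  ],
)

```text
time: 6.22
tool_pos: [0.6031, 0.2967, 0.0394]
eef_rot: [0.081, -3.14, 0.0]
force: [0.5, 0.8, -3.9]
grip_width: 0.686
```

>>> apply_moves(
  plan=[
    {"tx": 0, "ty": 0, "tz": 0.001, "turn": 0},
    {"tx": 0, "ty": 0, "tz": 0.002, "turn": 0},
    {"tx": 0, "ty": 0, "tz": 0.002, "turn": 0},
  ],
)

```text
time: 6.6
tool_pos: [0.6036, 0.2969, 0.039]
eef_rot: [-0.08, 3.14, 0.001]
force: [-2.7, -0.3, 6.5]
grip_width: 0.689
```

>>> apply_moves(
  plan=[
    {"tx": -0.004, "ty": 0.005, "tz": 0, "turn": 0},
    {"tx": -0.008, "ty": 0.01, "tz": 0, "turn": 0},
    {"tx": -0.01, "ty": 0.014, "tz": 0, "turn": 0},
    {"tx": -0.01, "ty": 0.014, "tz": 0, "turn": 0},
  ],
)

```text
time: 7.1
tool_pos: [0.614, 0.3116, 0.039]
eef_rot: [-0.081, 3.138, 0.001]
force: [-0.4, -0.4, 3.8]
grip_width: 0.688
```

Run:
```python
from st import *
st()
```

```text
7.1 [0.614  0.3116 0.039 ] yawy 92.9413568887829 tilt [0.0029 0.0009] F [-0.3927 -0.4225  3.826 ] Fcradle [-0.4136 -0.4021] M [-0.4126  0.1352 -0.0303] 0.6877388962600436
```

>>> apply_moves(
  plan=[
    {"tx": 0, "ty": 0.002, "tz": 0, "turn": 0},
    {"tx": 0, "ty": 0.003, "tz": 0, "turn": 0},
    {"tx": 0, "ty": 0.004, "tz": 0, "turn": 0},
    {"tx": 0, "ty": 0.004, "tz": 0, "turn": 0},
  ],
)

```text
time: 7.6
tool_pos: [0.6141, 0.3146, 0.039]
eef_rot: [-0.079, 3.138, 0.0]
force: [0.4, -2.2, 5.3]
grip_width: 0.687
```

Run:
```python
from st import *
st()
```

```text
7.6 [0.6141 0.3146 0.039 ] yawy 92.89290296074618 tilt [0.0031 0.0001] F [ 0.4275 -2.179   5.3295] Fcradle [ 0.3167 -2.1979] M [-0.5415  0.1059 -0.0176] 0.6874116008393008
```

>>> apply_moves(
  plan=[
    {"tx": 0, "ty": 0.001, "tz": 0, "turn": 0},
    {"tx": 0, "ty": 0.002, "tz": 0, "turn": 0},
    {"tx": 0, "ty": 0.002, "tz": 0, "turn": 0},
  ],
)

```text
time: 7.98
tool_pos: [0.614, 0.3166, 0.039]
eef_rot: [-0.079, 3.137, 0.0]
force: [0.1, -2.3, 5.5]
grip_width: 0.686
```

Run:
```python
from st import *
st()
```

```text
7.97 [0.614  0.3166 0.039 ] yawy 92.89105861679833 tilt [0.0031 0.0001] F [ 0.0915 -2.3079  5.4795] Fcradle [-0.0254 -2.3096] M [-0.5588  0.0479 -0.0235] 0.6859804952987112
```

>>> apply_moves(
  plan=[
    {"tx": 0, "ty": 0.001, "tz": 0, "turn": 0},
    {"tx": 0, "ty": 0.002, "tz": 0, "turn": 0},
    {"tx": 0, "ty": 0.003, "tz": 0, "turn": 0},
    {"tx": 0, "ty": 0.003, "tz": 0, "turn": 0},
  ],
)

```text
time: 8.48
tool_pos: [0.614, 0.317, 0.039]
eef_rot: [-0.078, 3.138, -0.005]
force: [-1.2, -6.4, 7.6]
grip_width: 0.687
```

Run:
```python
from st import *
st()
```

```text
8.47 [0.614 0.317 0.039] yawy 92.85565580663403 tilt [ 0.0024 -0.0033] F [-1.2137 -6.3983  7.6037] Fcradle [-1.5358 -6.3287] M [-1.2333  0.2891  0.231 ] 0.6867109610255729
```

Side stop contact shows as a rise to 6.4 N with motion stopped at y≈0.317. Now the end stop.

>>> apply_moves(
  plan=[
    {"tx": -0.001, "ty": 0.001, "tz": 0, "turn": 0},
    {"tx": -0.002, "ty": 0.001, "tz": 0, "turn": 0},
    {"tx": -0.003, "ty": 0.001, "tz": 0, "turn": 0},
    {"tx": -0.003, "ty": 0.001, "tz": 0, "turn": 0},
  ],
)

```text
time: 8.98
tool_pos: [0.6144, 0.317, 0.039]
eef_rot: [0.078, -3.137, 0.009]
force: [-6.9, -10.0, 14.0]
grip_width: 0.689
```

Run:
```python
from st import *
st()
```

```text
8.97 [0.6144 0.317  0.039 ] yawy 92.86128098541961 tilt [-0.0034 -0.0058] F [-6.8645 -9.98   13.9672] Fcradle [-7.3606 -9.6199] M [-1.8135  1.4539  0.2565] 0.6887985917867621
```

>>> apply_moves(
  plan=[
    {"tx": -0.001, "ty": 0, "tz": -0.001, "turn": 0},
    {"tx": -0.002, "ty": 0, "tz": -0.001, "turn": 0},
    {"tx": -0.003, "ty": 0, "tz": -0.001, "turn": 0},
    {"tx": -0.003, "ty": 0, "tz": -0.001, "turn": 0},
  ],
)

```text
time: 9.48
tool_pos: [0.6166, 0.3172, 0.0391]
eef_rot: [0.078, -3.135, 0.01]
force: [-7.8, -9.1, 9.9]
grip_width: 0.693
```

Run:
```python
from st import *
st()
p,d=capture("side");q,d2=capture("top")
cv2.imwrite("pics/g5.png",cv2.resize(p[130:230,260:380],None,fx=5,fy=5,interpolation=cv2.INTER_CUBIC)[:,:,::-1])
cv2.imwrite("pics/g5t.png",cv2.resize(q[130:260,160:300],None,fx=4,fy=4)[:,:,::-1])
```

```text
9.47 [0.6166 0.3172 0.0391] yawy 92.86498324747267 tilt [-0.005  -0.0062] F [-7.7703 -9.1366  9.8675] Fcradle [-8.2226 -8.7318] M [-1.7993  1.3725  0.1331] 0.6931102932037205
```

View pics/g5.png

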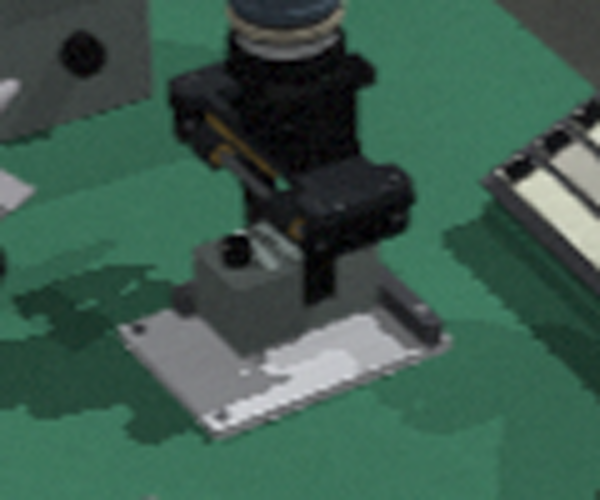

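View pics/g5t.png

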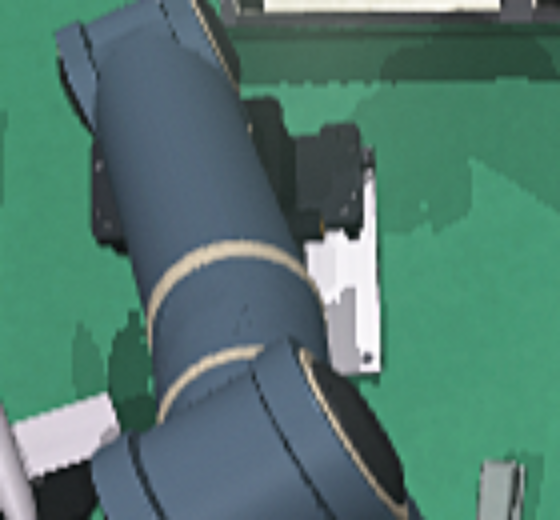

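>>> apply_moves(
  plan=[
    {"tx": -0.001, "ty": 0, "tz": -0.001, "turn": 0},
    {"tx": -0.002, "ty": 0, "tz": -0.001, "turn": 0},
    {"tx": -0.002, "ty": 0, "tz": -0.001, "turn": 0},
    {"tx": -0.002, "ty": 0, "tz": -0.001, "turn": 0},
  ],
)

```text
time: 10.07
tool_pos: [0.6166, 0.3171, 0.0391]
eef_rot: [0.078, -3.131, 0.011]
force: [-10.3, -9.2, 8.8]
grip_width: 0.687
```

Run:
```python
from st import *
st()
```

```text
10.07 [0.6166 0.3171 0.0391] yawy 92.86904028561547 tilt [-0.009  -0.0072] F [-10.3473  -9.1953   8.8199] Fcradle [-10.7993  -8.66  ] M [-1.7043  1.9344  0.0925] 0.6872335150682486
```

>>> apply_moves(
  plan=[
    {"tx": -0.0005, "ty": 0.001, "tz": 0, "turn": 0},
    {"tx": -0.001, "ty": 0.0015, "tz": 0, "turn": 0},
    {"tx": -0.001, "ty": 0.0015, "tz": 0, "turn": 0},
    {"tx": -0.001, "ty": 0.0015, "tz": 0, "turn": 0},
  ],
  grip_force=40,
)

```text
time: 10.58
tool_pos: [0.6166, 0.3172, 0.0392]
eef_rot: [0.078, -3.129, 0.015]
force: [-12.9, -11.5, 12.2]
grip_width: 0.687
```

Run:
```python
from st import *
st()
p,d=capture("side"); st()
y=np.radians(2.9);M=np.array([[np.cos(y),-np.sin(y)],[np.sin(y),np.cos(y)]])
c=np.array([.5995,.2945])+M@[.015,.02]
x0,y0,f=280,160,8
im=np.ascontiguousarray(cv2.resize(p[y0:y0+65,x0:x0+90],None,fx=f,fy=f,interpolation=cv2.INTER_CUBIC)[:,:,::-1])
cv2.imwrite("pics/g6.png",im)
for zz in(.010,.065):
  for k in((-.055,-.03),(.055,-.03),(-.055,.03)):
    w=((proj("side",np.r_[c+M@k,zz])[0]-[x0-.5,y0-.5])*f).astype(int); cv2.circle(im,tuple(map(int,w)),4,(0,0,255),1)
cv2.imwrite("pics/g7.png",im)
```

```text
10.57 [0.6166 0.3172 0.0392] yawy 92.8495874433806 tilt [-0.0115 -0.0096] F [-12.8994 -11.5224  12.1799] Fcradle [-13.4658 -10.855 ] M [-2.264   2.4446  0.1263] 0.6870519378531581
10.62 [0.6166 0.3172 0.0392] yawy 92.84703503633122 tilt [-0.0115 -0.0096] F [-12.6049 -11.1885  11.9993] Fcradle [-13.1548 -10.5365] M [-2.2896  2.5227  0.1437] 0.6882827762290884
```

View pics/g7.png

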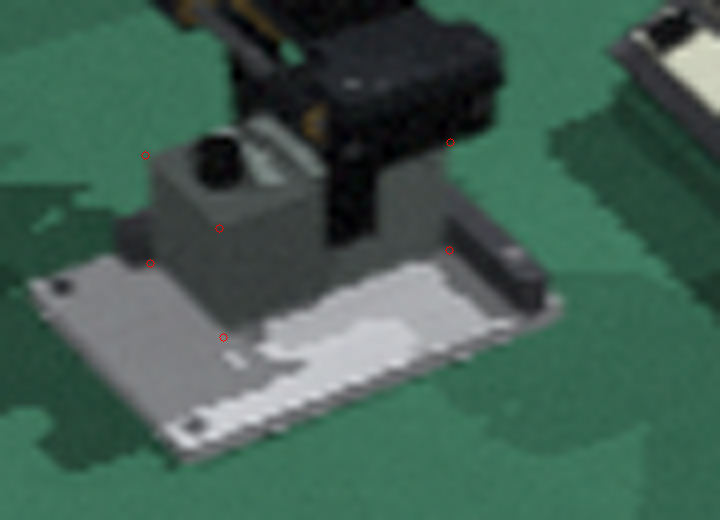

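>>> apply_moves(
  plan=[
    {"tx": 0, "ty": 0.001, "tz": -0.0005, "turn": 0},
    {"tx": 0, "ty": 0.002, "tz": -0.001, "turn": 0},
    {"tx": 0, "ty": 0.002, "tz": -0.001, "turn": 0},
    {"tx": 0, "ty": 0.002, "tz": -0.001, "turn": 0},
    {"tx": 0, "ty": 0.002, "tz": -0.001, "turn": 0},
  ],
)

```text
time: 11.25
tool_pos: [0.6166, 0.3173, 0.0393]
eef_rot: [0.077, -3.128, 0.019]
force: [-11.4, -14.4, 9.2]
grip_width: 0.686
```

Run:
```python
from st import *
st(); q,_=capture("top"); p,_=capture("side"); st()
o=cv2.imread("pics/top0.png")
cv2.imwrite("pics/top9.png",q[:,:,::-1]);cv2.imwrite("pics/side9.png",p[:,:,::-1])
```

```text
11.25 [0.6166 0.3173 0.0393] yawy 92.83140636058046 tilt [-0.0121 -0.0125] F [-11.3743 -14.3982   9.203 ] Fcradle [-12.0882 -13.8043] M [-2.7748  2.2177  0.1714] 0.6864454866884492
11.35 [0.6166 0.3173 0.0393] yawy 92.82916532133315 tilt [-0.0121 -0.0124] F [-11.708  -13.4885  10.0031] Fcradle [-12.3754 -12.8789] M [-2.8295  2.1989  0.1713] 0.683438857283482
```

View pics/side9.png

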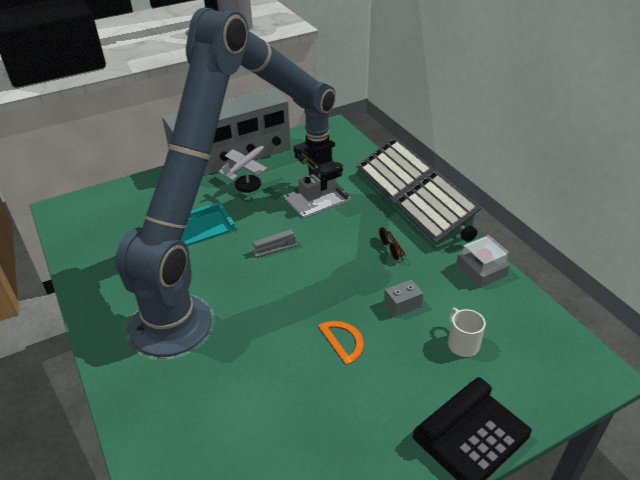

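The side view shows the unit in the corner at (310,187), with every bystander at its starting pixels. Forces are steady and well above what friction alone could explain. I'm handing in.

Run:
```python
from station import order
print(order.sign_off())
```

```text
the job is handed in; nothing more can be done
None
```

I gripped the intercom unit across its width, set it on the aluminium cradle plate with its knob end towards the open end, and slid it against the side stop, then the end stop. I handed the job in at about 11.4 s of the 42 s, still holding it with a 40 N grip and pressing into both stops. No verdict was reported.

**Last checks:**
- **Force:** I read about 12 N towards the end stop and 13 N towards the side stop. Allowing for the worst friction, at least 4 N and 5 N of that should be on the stops themselves. These are estimates from the wrist force, not direct readings at the stops.
- **Seating:** The tool stopped moving when I pushed further, and its height matched the unit resting on the plate. The tool's yaw matched the measured cradle yaw to about 0.1°, and its tilt was about 0.017 rad.
- **Other things on the shelf:** They appear at the same places in the last side picture as at the start. I checked this by eye and did not measure it.

**Disagreements:** The tool's final position was within 1 mm of the camera estimate in x but about 2 mm beyond it in y, which is about the camera calibration's accuracy. The grille-end corner itself was hidden by the gripper, so its seating rests on the forces and the visible edges.

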